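# Switch on the battery isolator of a cordless parcel scale

### The job

The cordless parcel scale on the bench is dead because the isolator switch in its battery tray is off. Press the blue release on top of the scale so that the tray pops out of its side, flip the white toggle in the tray over towards the green dot until it snaps across, then push the tray back in until it clicks and stays shut. Leave the other things on the bench where they are.

Things in the scene. Friction and masses are not known exactly. Their poses are not given: they have to be found in the camera images.
- scale: Grey parcel scale, fixed, 200 (x) x 220 (y) x 82 mm high. Origin on the bench under its centre; x to its back, y to its left, z up. Case top z = 68; steel weighing plate, top z = 82, over x = -45..95, y = -45..105. Front: sloping panel with green display. The release is on the bare strip of the top along the right side; the battery tray comes out of the right face (y = -110), along -y.
- release (a joint): The blue release button: 0 up, 0.006 m fully pressed (straight down). About 2 N starts it, 4 N holds it at the bottom; the tray is let go after about 4 mm. Springs back up when let go; dips for a moment as the tray is pushed home.
- release_top (a point): Centre of the top of the blue button, 79 mm above the bench, at scale x = 20, y = -83 mm. The button is 30 mm (scale x) by 20 mm; its centre is 38 mm from the weighing plate's edge. Rides with the button.
- battery_tray (a joint): How far the tray stands out, m: 0 home and latched, 0.08 fully out at its stop. A spring pushes it out with 4 N (home) to 2.4 N (out). Pushing it to about 0 or just past (stop at -0.003) latches it and takes about 8 N; it then stays within 2 mm of 0. If not latched it comes out again.
- tray_front (a point): Centre of the outer face of the tray's front plate: 106 mm wide (scale x), 44 mm high (13 to 57 mm above the bench), 8 mm thick. 35 mm above the bench, at scale x = 20 mm, y = -114.5 mm home, -194.5 mm out. Axes are the scale's: push home along +y. Moves with the tray.
- isolator (a joint): White toggle bat, rad: 0 off, leaning to the red dot (scale -x, its front); 0.8 on, leaning to the green dot (scale +x, its back). Upright at 0.4; past that it snaps over by itself. About 2 N sideways at the tip (more lower down) moves it. It swings about an axis along the scale's y, so flipping does not shift the tray.
- bat_pivot (a point): Toggle pivot, 26 mm above the bench, 41 mm behind the tray front's outer face. Bat 30 mm long, 5 (foot) to 8 mm (tip) thick; nut and bush 16 mm across, 26.5 mm above the bench. Tray out: 33 mm from the bat to the front plate, 33 to the blue battery pack (43 mm high), 43 to the scale's side face; 48 mm in x to the tray walls (28 mm high). Axes are the scale's.
- bat_tip (a point): End of the toggle bat, 30 mm from the pivot: 12 mm to the front (red) or back (green) of the pivot and about 54 mm above the bench. When the tray is shut it is hidden inside the scale.
- tape_gun: Lime-green and black tape gun with a brown roll, 182 by 169 by 54 mm, lying to the left of the scale; loose, to be left alone. Origin at its underside.
- tape_roll: Roll of brown packing tape, 101 mm across, 49 mm high, near the right edge of the bench; loose, to be left alone. Origin at its underside.

How it is judged:
On the way, in this order (a step that is already met when the one before it is completed fails the run):
1. the battery tray has popped fully out, the toggle still off (value of joint battery_tray above 0.07 m and value of joint isolator below 0.2 rad), for 0.1 s.
2. the toggle has snapped over to the green side, with the tray out (value of joint isolator above 0.7 rad and value of joint battery_tray above 0.03 m), for 0.2 s.
At the end, for the whole second after the job is handed in: The tray is latched home by itself (within 4 mm of shut) with the release back up, its toggle leaning to the green side (over 0.7 of 0.8 rad), and the tape gun and the tape roll within 30 mm of where it lay (value of joint isolator above 0.7 rad and value of joint battery_tray below 0.004 m and value of joint release below 0.0015 m and distance of each of tape_gun, tape_roll from where it was at the start of the episode below 0.03 m); the robot touches nothing.
It fails at once if the tape gun or the tape roll is shoved more than 30 mm (distance of any of tape_gun, tape_roll from where it was at the start of the episode above 0.03 m).
It also fails if it takes over 42 s, if anything falls off the work surface, if the arm or the gripper's body presses on something with over 40 N, if the wrist force passes 120 N, or if a joint passes its speed limit or range.

### The arm

A 7-joint arm with a two-finger parallel gripper is mounted at the origin on a cart in front of the work surface, level with it; the furniture and walls round the work are solid. World frame = base frame: x ahead of the robot, y to its left, z up, the work surface at z = 0. Lengths are in m, angles in rad, forces in N, time in s.
With the tool pointing down it reaches from about 0.425 to 0.925 m from the base axis. Payload 6.8 kg.
Tool frame: the origin (TCP) lies where the fingers leave the gripper's body, on its centre line; the fingertips stand 73 mm ahead of it and the grasp point (between the pads) lies 54 mm ahead of it; z points along the fingers, y is the line along which they close (so a half turn about z gives the same grasp; the last joint's range is limited). The gripper opens to 85 mm and grips with 20 to 120 N. Pads are 22 mm wide; open, the fingers measure 114 mm over their backs; the gripper's body (76 mm by 85 mm) begins 54 mm behind the grasp point. The pads swing forward as they close: fully open they stand 13 mm farther back than shut.
Start: joints at [-1.233, 0.477, 0.022, 1.555, -0.011, 1.109, -0.083], TCP at [0.291, 0.609, 0.304] pointing down, gripper open.
Joint ranges: [-2.96, 2.96], [-0.34, 2.1], [-1.41, 1.46], [0.24, 2.44], [-1.37, 4.51], [0.17, 1.92], [-2.96, 2.96]. Speed limits (rad/s): [2.39, 2.39, 3.14, 3.14, 3.14, 3.14, 3.14].

### API

Orientations are given as a rotation vector (axis times angle).
In Python, from bench import r, cams, monitor, hand_in gives the robot as it stands (r), with the cameras (cams), the job as plain functions and the readings (monitor).
- The arm moves only by the tool creep_tool, called after "Emit:" by a JSON object that holds its "api" and its "payload". Schema: {"type":"object","properties":{"segments":{"type":"object","properties":{"sx":{"type":"array","items":{"type":"number"},"minItems":1,"maxItems":5},"sy":{"type":"array","items":{"type":"number"},"minItems":1,"maxItems":5},"sz":{"type":"array","items":{"type":"number"},"minItems":1,"maxItems":5},"drx":{"type":"array","items":{"type":"number"},"minItems":1,"maxItems":5},"dry":{"type":"array","items":{"type":"number"},"minItems":1,"maxItems":5},"drz":{"type":"array","items":{"type":"number"},"minItems":1,"maxItems":5}},"additionalProperties":false,"required":["sx","sy","sz","drx","dry","drz"]},"jaw":{"type":"number"},"squeeze":{"type":"number"},"only":{"type":"string"},"quiet":{"type":"boolean"},"lines":{"type":"string"}},"required":["segments"],"additionalProperties":false}. segments is an object with one list for each field, all of the same length, 1 to 5, a row being the entries at one place: sx, sy, sz (the shift in fractions of the full range, 1 being 0.5 m), drx, dry, drz (a rotation vector in parts of the range, where 1.0 means 45 degrees); each row is the pose to reach, as a shift and turn from the pose commanded when the call began, along the tool's axes at that moment; what a row does not reach only later rows make up. A row lasts 1/10 s, in which the tool goes at most 0.05 m and 0.15 rad, less where a joint would pass 70% of its speed; a pose out of reach is approached as far as the arm can. jaw is the finger opening in m, set as the call begins (left out keeps the last). The fingers move at their own pace and stop on an object; squeeze is the grip in N (left out, the last holds). Time passes only in rows, so rows that do not move let the fingers close. The tool returns the time, the measured TCP pose, the force, the opening and the grip force at its end. only (a regular expression) keeps the lines of the reply that match it, lines (a string "A,B") keeps lines A to B, and quiet returns only ok. Shift and turn numbers lie between -1 and 1, and a call with a number outside is refused. Input that does not fit is refused with a message, and nothing moves.
- monitor.get_obs(): the state, without advancing time (a new reading comes with each control period).
- cams.grab_frame(name): name is "side" or "top"; returns (picture, depth): 420x560x3 uint8, blue, green, red; 420x560 float32, m along the optical axis (not along the pixel's ray), 0 where there is no reading.
- cams.camera_info(name): a dict with "camera_matrix" (3x3 intrinsics, pixels), "R" (3x3) and "t" (3): a world point X has camera coordinates R X + t. Camera axes: x right, y down, z forward; pixel columns grow to the right and rows downward; lengths in m; the calibration is good to about 2 mm. A picture is of the moment at which its call begins. camera_info takes no time and is no camera call.
- hand_in(): hands the job in; it is judged then, once.
The state is a dict: "clock": time; "joints": joint angles; "qvel": joint speeds; "tau": joint torques, N m; "tcp_pos": TCP position; "orientation": TCP orientation; "contact_force": force on the tool from outside, world axes, zero at the start; "moment": the same for the moment, N m; "grip_width": finger opening in m; "gripper_force": force on a finger pad.
Only numpy, scipy, OpenCV 4.12 (cv2) and the standard library are available. Lean on these libraries where they do the work, as an engineer would, in place of code of your own. Each camera call takes 0.05 s, during which the arm holds its last target. There are 200 camera calls.

## Working session

There is one attempt and no reset: what is moved stays moved. The work goes in short steps, Python scripts to look and compute and a tool call to move; the robot and the scene stay as the last step left them, time stands still between calls to the robot, and variables do not carry over. Pictures are saved under pics/ and viewed, at most 10 in all, crops included, and the job is handed in when it is done.

```bash
ls; mkdir -p pics; python3 - <<'E'
from bench import r, cams, monitor, hand_in
import cv2,numpy as np
for n in("top","side"):
    p,d=cams.grab_frame(n); cv2.imwrite(f"pics/{n}0.png",p); np.save(f"pics/{n}0.npy",d)
    i=cams.camera_info(n); print(n,i)
o=monitor.get_obs(); print(o)
E
```

```text
bench.py
pics
top {'camera_matrix': array([[477.45102723,   0.        , 272.69703738],
       [  0.        , 477.45102723, 200.53745002],
       [  0.        ,   0.        ,   1.        ]]), 'R': array([[ 0.01981077, -0.99978406,  0.00627401],
       [-0.99610488, -0.02027638, -0.08581337],
       [ 0.08592205, -0.00454954, -0.99629147]]), 't': array([0.20409926, 0.53971423, 1.3188305 ])}
side {'camera_matrix': array([[519.15155581,   0.        , 278.51364555],
       [  0.        , 519.15155581, 214.22027719],
       [  0.        ,   0.        ,   1.        ]]), 'R': array([[ 0.83590812, -0.54841307, -0.02237705],
       [-0.22997832, -0.31293947, -0.92150901],
       [ 0.49836492,  0.7754431 , -0.38771175]]), 't': array([-0.31890913,  0.2799627 ,  0.8508248 ])}
{'clock': 0.1, 'joints': array([-1.23304957,  0.47768637,  0.02233567,  1.55630632, -0.01150005,
        1.10929159, -0.08312144]), 'qvel': array([ 0.00135974, -0.00230943,  0.00063871, -0.00164376, -0.00247207,
       -0.00335687,  0.00267925]), 'tau': array([ 4.88080317e-03, -5.97755599e+01,  1.61406700e+00, -2.81957334e+01,
        1.28751725e-02,  4.94270440e-03,  1.19196164e-05]), 'tcp_pos': array([0.29090195, 0.60866308, 0.30306307]), 'orientation': array([-6.94487280e-01, -3.06362281e+00,  2.42709084e-03]), 'contact_force': array([-0.51730723, -0.13822722,  0.06838336]), 'moment': array([-0.03145957,  0.01803789, -0.03208028]), 'gripper_force': 0.0, 'grip_width': 0.08518257789659436}
```

View pics/top0.png

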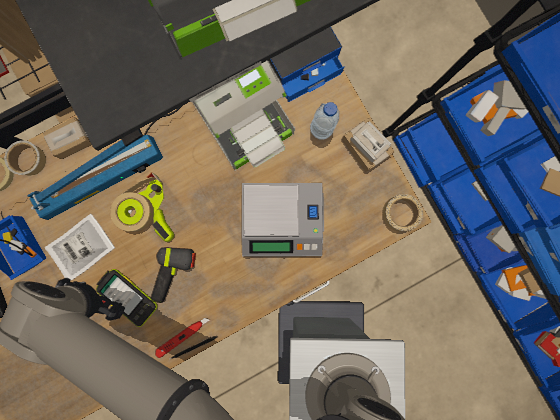

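View pics/side0.png

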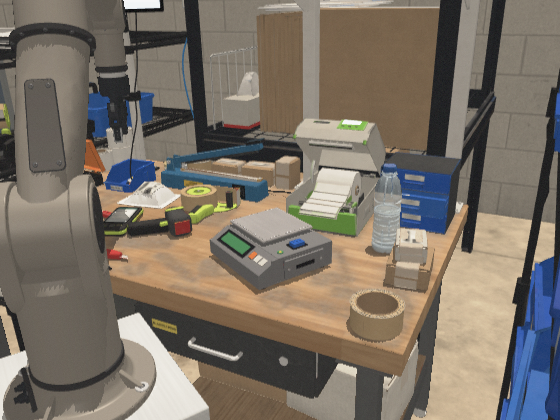

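The top view shows the scale at px (283,220), nearly aligned with the world axes, with the blue release at (313,212). The tape roll is at (403,212) and the tape gun at (145,208). The tray face is on the right, at x of about 323 px.

```bash
cat > h.py <<'E'
import numpy as np,cv2
from bench import r, cams, monitor, hand_in
from scipy.spatial.transform import Rotation as Ro
def cloud(n,d):
    i=cams.camera_info(n);K=i["camera_matrix"];v,u=np.indices(d.shape)
    P=np.stack([(u-K[0,2])/K[0,0]*d,(v-K[1,2])/K[1,1]*d,d],-1)
    return (P-i["t"])@i["R"]
def proj(n,X):
    i=cams.camera_info(n);c=i["R"]@np.array(X)+i["t"];q=i["camera_matrix"]@c;return q[:2]/q[2]
def at_z(n,uv,z):
    i=cams.camera_info(n);K=i["camera_matrix"];R=i["R"];c=-R.T@i["t"]
    w=R.T@np.linalg.solve(K,[uv[0],uv[1],1.]);return c+w*(z-c[2])/w[2]
E
python3 - <<'E'
from h import *
p=cv2.imread("pics/top0.png");d=np.load("pics/top0.npy");C=cloud("top",d)
win=np.zeros(d.shape,bool);win[170:270,230:335]=1
def box(m,nm):
    m=(m&win).astype(np.uint8);n,l,s,_=cv2.connectedComponentsWithStats(m);k=1+np.argmax(s[1:,4]);m=l==k
    xy=C[m][:,:2].astype(np.float32);q=cv2.minAreaRect(xy*1000);print(nm,m.sum(),q,np.median(C[m][:,2]));return m
z=C[...,2]
box((z>.075)&(z<.09),"plate")
box((z>.055),"case")
hsv=cv2.cvtColor(p,cv2.COLOR_BGR2HSV)
m=box((hsv[...,0]>100)&(hsv[...,0]<130)&(hsv[...,1]>120)&(z>.05),"btn")
v,u=np.nonzero(m);print(u.mean(),v.mean(),at_z("top",(u.mean(),v.mean()),.079))
p2=cv2.imread("pics/side0.png");d2=np.load("pics/side0.npy");C2=cloud("side",d2)
h2=cv2.cvtColor(p2,cv2.COLOR_BGR2HSV);m=(h2[...,0]>100)&(h2[...,0]<130)&(h2[...,1]>120);w=np.zeros_like(m);w[235:252,280:312]=1;m&=w
v,u=np.nonzero(m);print("side btn",m.sum(),u.mean(),v.mean(),at_z("side",(u.mean(),v.mean()),.079),np.median(C2[m],0))
cv2.imwrite("pics/crop0.png",cv2.resize(np.hstack([p[175:265,235:335],p2[200:290,205:335]]),None,fx=3.4,fy=3.4,interpolation=2))
# roll
win[:]=0;win[180:240,375:430]=1;box((z>.03)&(z<.07),"roll")
o=monitor.get_obs();print(Ro.from_rotvec(o["orientation"]).as_matrix().round(3))
E
```

```text
plate 2894 ((508.1824645996094, 220.58743286132812), (140.5060577392578, 148.59588623046875), 1.138992190361023) 0.08245786566880861
case 5331 ((488.1357727050781, 188.23367309570312), (184.98353576660156, 223.95941162109375), 1.1274346113204956) 0.07925735046370076
btn 92 ((503.3984069824219, 107.58073425292969), (29.8504695892334, 19.278520584106445), 0.23850677907466888) 0.07857004577267923
312.5 211.5 [0.50325712 0.10764052 0.079     ]
side btn 95 296.57894736842104 242.9157894736842 [0.4946626  0.09679614 0.079     ] [0.49823112 0.10039929 0.07647648]
roll 562 ((509.10302734375, -146.91940307617188), (99.44462585449219, 101.97064971923828), 1.2106436491012573) 0.04774458095701725
[[-0.902  0.431 -0.001]
 [ 0.431  0.902 -0.001]
 [-0.    -0.002 -1.   ]]
```

View pics/crop0.png

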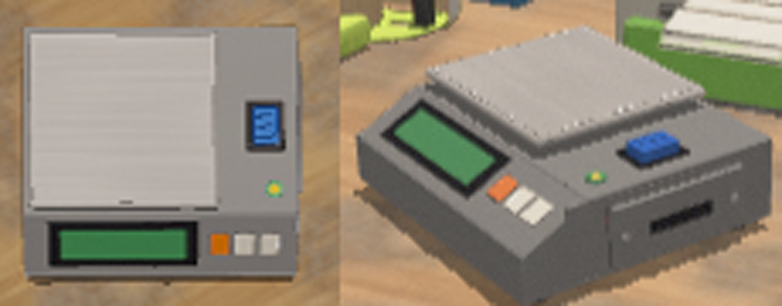

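The closer crop confirms the case, plate and button layout. The button is 30x19 mm at z 78.6 mm, and its position fits the plate-derived pose: scale origin ≈ (0.484, 0.190), yaw ≈ 0.02 rad. I'll move above the button with the fingers closed.

Units first: shifts go in shares of 0.5 m and turns go in shares of 45 degrees. So -0.23 m / 0.5 = -0.46, -0.204 m / 0.5 = -0.408, -0.3 rad / 0.7854 = -0.382.

```bash
cat >> h.py <<'E'
def go(x,y,z,yaw=np.pi+.02):
    o=monitor.get_obs();A=Ro.from_rotvec(o["orientation"])
    c,s=np.cos(yaw),np.sin(yaw);T=Ro.from_matrix(np.array([[c,s,0],[s,-c,0],[0,0,-1]]))
    print(np.round(A.inv().apply(np.array([x,y,z])-o["tcp_pos"]),4),np.round((A.inv()*T).as_rotvec(),3),"t",o["clock"],"F",o["contact_force"].round(1),"q",o["joints"].round(2))
E
```

Emit:
{"api": "creep_tool", "payload": {"segments": {"sx": [-0.408, -0.408, -0.408, -0.408, -0.46], "sy": [-0.36, -0.36, -0.36, -0.36, -0.4], "sz": [0.06, 0.06, 0.06, 0.06, 0.08], "drx": [0, 0, 0, 0, 0], "dry": [0, 0, 0, 0, 0], "drz": [-0.2992, -0.2992, -0.2992, -0.2992, -0.382]}, "jaw": 0, "squeeze": 40}}

```text
clock: 0.6
tcp_pos: [0.3895, 0.3791, 0.2734]
orientation: [0.227, 3.133, 0.0]
contact_force: [0.6, -0.2, 0.9]
grip_width: 0.0123
gripper_force: 0.0
```

```bash
python3 -c "
from h import *
go(.504,.1076,.20)"
```

```text
[-0.1525 -0.2521  0.0734] [ 0.     0.    -0.165] t 0.6 F [ 0.6 -0.2  0.9] q [-0.9   0.29  0.01  1.9  -0.    0.94  0.54]
```

Scaled: -0.25 m / 0.5 = -0.5, -0.15 m / 0.5 = -0.3, -0.165 rad / 0.7854 = -0.2101.

Emit:
{"api": "creep_tool", "payload": {"segments": {"sx": [-0.3, -0.3, -0.3, -0.3, -0.3], "sy": [-0.5, -0.5, -0.5, -0.5, -0.5], "sz": [0.146, 0.146, 0.146, 0.146, 0.146], "drx": [0, 0, 0, 0, 0], "dry": [0, 0, 0, 0, 0], "drz": [-0.2101, -0.2101, -0.2101, -0.2101, -0.2101]}}}

```text
clock: 1.1
tcp_pos: [0.4818, 0.1571, 0.2128]
orientation: [0.03, -3.141, -0.0]
contact_force: [1.4, 0.4, 0.3]
grip_width: 0.0003
gripper_force: 0.0
```

Emit:
{"api": "creep_tool", "payload": {"segments": {"sx": [0, 0, 0, 0], "sy": [0, 0, 0, 0], "sz": [0, 0, 0, 0], "drx": [0, 0, 0, 0], "dry": [0, 0, 0, 0], "drz": [0, 0, 0, 0]}}}

```text
clock: 1.5
tcp_pos: [0.4812, 0.1608, 0.2136]
orientation: [-0.035, 3.141, 0.001]
contact_force: [0.3, 0.3, -0.3]
grip_width: -0.0002
gripper_force: 0.0
```

```bash
python3 -c "
from h import *
go(.504,.1076,.155)"
```

```text
[-0.0216 -0.0537  0.0585] [0.001 0.    0.002] t 1.5 F [ 0.3  0.3 -0.3] q [-0.51  0.32  0.08  2.04 -0.04  0.78  1.18]
```

Scaled: 0.056 m / 0.5 = 0.112, -0.054 m / 0.5 = -0.108.

Emit:
{"api": "creep_tool", "payload": {"segments": {"sx": [-0.044, -0.044, -0.044, -0.044, -0.044], "sy": [-0.108, -0.108, -0.108, -0.108, -0.108], "sz": [0.06, 0.112, 0.112, 0.112, 0.112], "drx": [0, 0, 0, 0, 0], "dry": [0, 0, 0, 0, 0], "drz": [0, 0, 0, 0, 0]}}}

```text
clock: 2.0
tcp_pos: [0.5049, 0.1075, 0.1585]
orientation: [-0.034, 3.14, 0.002]
contact_force: [-0.3, 0.3, 0.0]
grip_width: 0.0002
gripper_force: 0.0
```

```bash
python3 -c "
from h import *
go(.504,.1076,.1455)
p,d=cams.grab_frame('side');q,e=cams.grab_frame('top')
cv2.imwrite('pics/c1.png',cv2.resize(np.hstack([p[170:300,200:360],q[150:280,220:380]]),None,fx=2.4,fy=2.4))"
```

```text
[0.0009 0.0001 0.013 ] [0.001 0.002 0.002] t 2.0 F [-0.3  0.3  0. ] q [-0.4   0.42  0.09  2.06 -0.06  0.67  1.32]
```

View pics/c1.png

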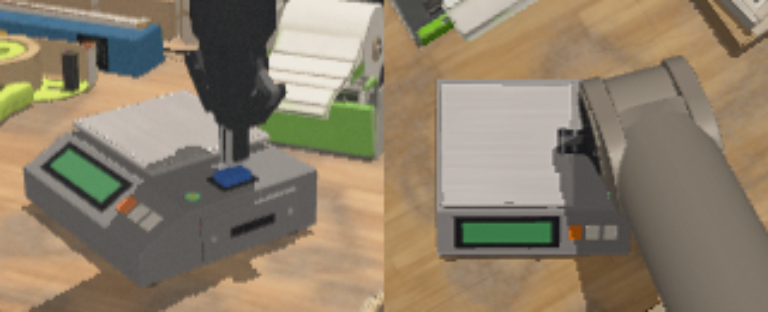

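In the side crop the closed fingertips sit just above the blue button, at (235,170), and look centred. I'll press down now.

Scaled: 0.0125 m / 0.5 = 0.025, 0.011 m / 0.5 = 0.022.

Emit:
{"api": "creep_tool", "payload": {"segments": {"sx": [0, 0, 0, 0, 0], "sy": [0, 0, 0, 0, 0], "sz": [0.012, 0.018, 0.022, 0.025, 0.025], "drx": [0, 0, 0, 0, 0], "dry": [0, 0, 0, 0, 0], "drz": [0, 0, 0, 0, 0]}}}

```text
clock: 2.6
tcp_pos: [0.505, 0.1061, 0.1452]
orientation: [-0.031, 3.141, 0.001]
contact_force: [-0.6, 3.0, 5.3]
grip_width: -0.0
gripper_force: 2.4
```

```bash
python3 -c "
from h import *
go(.504,.1076,.1455)
p,d=cams.grab_frame('side')
cv2.imwrite('pics/c2.png',cv2.resize(p[170:350,200:420],None,fx=2.4,fy=2.4))"
```

```text
[ 0.0009  0.0015 -0.0003] [ 0.001  0.001 -0.   ] t 2.6 F [-0.6  3.   5.3] q [-0.4   0.44  0.09  2.07 -0.06  0.64  1.32]
```

View pics/c2.png

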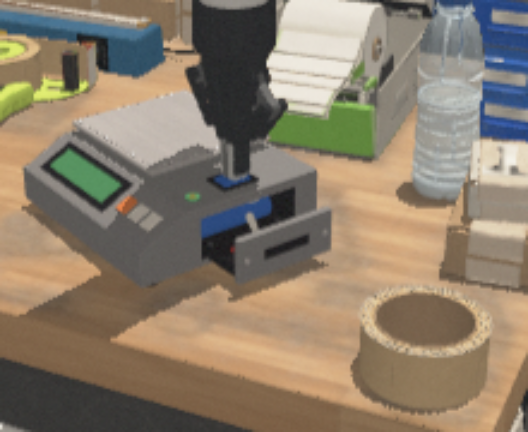

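The tray has popped out (front plate at crop px (282,245)) and the white bat stands at (252,222). I'll lift, move over to the red side of the bat, and measure.

Scaled: -0.07 m / 0.5 = -0.14, -0.055 m / 0.5 = -0.11.

Emit:
{"api": "creep_tool", "payload": {"segments": {"sx": [0, 0, 0.076, 0.076, 0.076], "sy": [0, 0, -0.14, -0.14, -0.14], "sz": [-0.09, -0.11, -0.11, -0.11, -0.11], "drx": [0, 0, 0, 0, 0], "dry": [0, 0, 0, 0, 0], "drz": [0, 0, 0, 0, 0]}}}

```text
clock: 3.15
tcp_pos: [0.4652, 0.0304, 0.1993]
orientation: [0.021, -3.138, 0.003]
contact_force: [-0.4, 0.0, 0.4]
grip_width: -0.0003
gripper_force: 0.0
```

```bash
python3 - <<'E'
from h import *
p,d=cams.grab_frame('side');cv2.imwrite('pics/s3.png',p);C=cloud('side',d)
S=np.array([.4838,.1901]);a=.02;Rm=np.array([[np.cos(a),-np.sin(a)],[np.sin(a),np.cos(a)]])
L=C.copy();L[...,:2]=(C[...,:2]-S)@Rm
# tray front outer face points
w=(L[...,0]>-30)&(L[...,0]<70)&(L[...,1]<0)
w=(L[...,0]>-.03)&(L[...,0]<.07)&(L[...,2]>.018)&(L[...,2]<.05)&(L[...,1]<-.17)&(L[...,1]>-.23)
print(w.sum(),np.percentile(L[w][:,1],[5,25,50,75]))
h=cv2.cvtColor(p,cv2.COLOR_BGR2HSV)
m=(L[...,1]<-.125)&(L[...,1]>-.18)&(L[...,2]>.028)&(L[...,2]<.07)&(h[...,2]>150)&(h[...,1]<60)
v,u=np.nonzero(m);print(m.sum());[print(a,b,(L[b,a]*1000).round(1)) for a,b in list(zip(u,v))[::6]]
cv2.imwrite('pics/c3.png',cv2.resize(p[200:300,250:350],None,fx=5,fy=5))
go(.468,.037,.113)
E
```

```text
478 [-0.19652263 -0.19537339 -0.1944552  -0.19355909]
300
399 224 [ 279.2 -141.1   68.6]
398 226 [ 272.4 -144.5   66.4]
387 227 [ 241.6 -138.3   70. ]
395 227 [ 259.4 -147.1   68.3]
382 228 [ 233.  -130.8   67. ]
388 228 [ 240.4 -142.9   69.4]
394 228 [ 255.  -148.2   67.3]
380 229 [ 230.9 -126.5   63.5]
386 229 [ 239.5 -137.5   65.1]
392 229 [ 251.2 -145.6   64.8]
381 230 [ 230.3 -130.5   62.4]
387 230 [ 241.  -139.5   62.8]
393 230 [ 253.1 -147.3   62.3]
383 231 [ 235.2 -132.4   59.2]
389 231 [ 245.6 -141.7   59.7]
395 231 [ 258.9 -148.4   58.4]
387 232 [ 241.1 -139.8   57.6]
393 232 [ 251.  -149.6   58.5]
383 233 [ 235.8 -132.2   53.7]
389 233 [ 243.1 -144.5   56.2]
395 233 [ 261.6 -146.5   51.7]
385 234 [ 237.9 -136.9   52.2]
391 234 [ 248.2 -146.3   52.8]
380 235 [ 231.5 -127.1   47.7]
386 235 [ 237.6 -140.6   51. ]
392 235 [ 249.2 -148.8   50.8]
382 236 [ 230.7 -134.5   48.1]
388 236 [ 241.6 -143.4   48.3]
394 236 [ 259.8 -145.6   44. ]
384 237 [ 240.2 -132.1   41.8]
390 237 [ 248.8 -143.2   43.6]
379 238 [ 229.4 -126.4   40.1]
385 238 [ 237.6 -138.    42.2]
391 238 [ 251.9 -143.8   40.2]
380 239 [ 230.9 -128.4   37.8]
386 239 [ 239.2 -139.9   39.8]
392 239 [ 252.6 -146.5   38.5]
382 240 [ 232.3 -133.8   36.8]
388 240 [ 244.1 -141.9   36.5]
394 240 [ 260.8 -145.6   33.1]
385 241 [ 236.3 -139.8   35.3]
391 241 [ 251.7 -144.6   32.7]
380 242 [ 233.2 -126.8   28.5]
386 242 [ 241.3 -138.5   30.7]
392 242 [ 252.1 -147.6   31. ]
384 243 [ 234.2 -139.    30.3]
390 243 [ 244.7 -148.3   30.8]
313 264 [   7.5 -154.2   53.2]
313 266 [   6.4 -155.7   49.4]
313 269 [   7.5 -154.3   41.2]
[-0.0015  0.0045  0.0865] [-0.001 -0.001 -0.005] t 3.2 F [0.3 0.6 0.3] q [-0.31  0.28  0.12  2.14 -0.05  0.72  1.43]
```

View pics/c3.png

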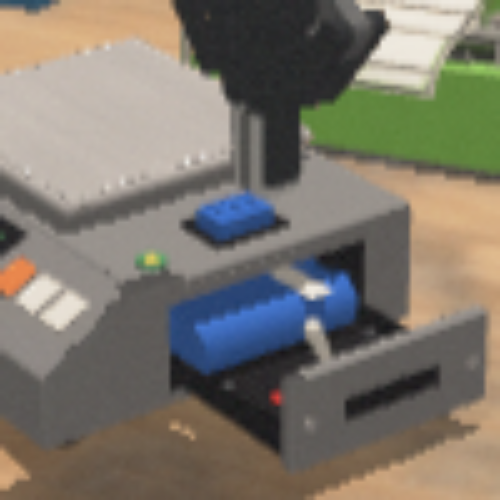

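The tray is out at -194.5 mm and the bat leans to the red side, with its tip at scale (7.5, -154, 53), which matches the given data. I'll descend on the red side with the fingertips at z = 40 mm.

Scaled: 0.0865 m / 0.5 = 0.173, 0.045 m / 0.5 = 0.09, -0.005 rad / 0.7854 = -0.0064.

Emit:
{"api": "creep_tool", "payload": {"segments": {"sx": [0, 0, 0, 0], "sy": [0.01, 0.01, 0.01, 0.01], "sz": [0.09, 0.173, 0.173, 0.173], "drx": [0, 0, 0, 0], "dry": [0, 0, 0, 0], "drz": [-0.0064, -0.0064, -0.0064, -0.0064]}}}

```text
clock: 3.6
tcp_pos: [0.4678, 0.0402, 0.1132]
orientation: [0.039, -3.139, 0.001]
contact_force: [1.1, -0.3, 0.3]
grip_width: -0.0
gripper_force: 0.0
```

```bash
python3 -c "
from h import *
go(.503,.0365,.113)"
```

```text
[-0.0351 -0.0046  0.0002] [-0.    -0.002  0.005] t 3.6 F [ 1.1 -0.3  0.3] q [-0.3   0.44  0.1   2.19 -0.08  0.52  1.46]
```

Scaled: -0.036 m / 0.5 = -0.072, -0.028 m / 0.5 = -0.056.

Emit:
{"api": "creep_tool", "payload": {"segments": {"sx": [-0.024, -0.04, -0.056, -0.072, -0.072], "sy": [-0.008, -0.008, -0.008, -0.008, -0.008], "sz": [0, 0, 0, 0, 0], "drx": [0, 0, 0, 0, 0], "dry": [0, 0, 0, 0, 0], "drz": [0, 0, 0, 0, 0]}}}

```text
clock: 4.1
tcp_pos: [0.4999, 0.0364, 0.1138]
orientation: [0.038, -3.13, 0.001]
contact_force: [-19.2, 0.5, 24.6]
grip_width: -0.0002
gripper_force: 13.3
```

```bash
python3 - <<'E'
from h import *
p,d=cams.grab_frame('side')
cv2.imwrite('pics/c4.png',cv2.resize(p[200:300,250:350],None,fx=5,fy=5))
go(.503,.0365,.113)
E
```

```text
[-0.0032 -0.      0.0008] [-0.    -0.011  0.004] t 4.15 F [-19.1   0.7  23.9] q [-0.28  0.48  0.1   2.11 -0.09  0.57  1.48]
```

View pics/c4.png

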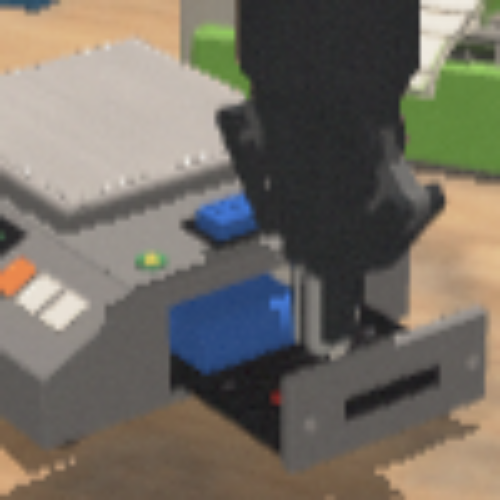

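The fingers are pressing the bat against its green-side stop (force −19 N in x, +24 N in z). I'll back off, lift and check.

Scaled: -0.09 m / 0.5 = -0.18, -0.07 m / 0.5 = -0.14.

Emit:
{"api": "creep_tool", "payload": {"segments": {"sx": [0.024, 0.05, 0.05, 0.05, 0.05], "sy": [0, 0, 0, -0.06, -0.14], "sz": [0, 0, -0.12, -0.18, -0.18], "drx": [0, 0, 0, 0, 0], "dry": [0, 0, 0, 0, 0], "drz": [0, 0, 0, 0, 0]}}}

```text
clock: 4.65
tcp_pos: [0.4844, -0.0328, 0.2087]
orientation: [-0.045, 3.13, 0.003]
contact_force: [1.7, -1.0, -0.9]
grip_width: -0.0002
gripper_force: 0.0
```

```bash
python3 - <<'E'
from h import *
p,d=cams.grab_frame('side')
cv2.imwrite('pics/c5.png',cv2.resize(p[200:300,250:350],None,fx=5,fy=5))
go(.507,-.045,.18)
E
```

```text
[-0.0241 -0.004   0.027 ] [-0.003  0.008 -0.001] t 4.7 F [-0.8 -5.7 -0.4] q [-0.18  0.29  0.16  2.11 -0.06  0.74  1.61]
```

View pics/c5.png

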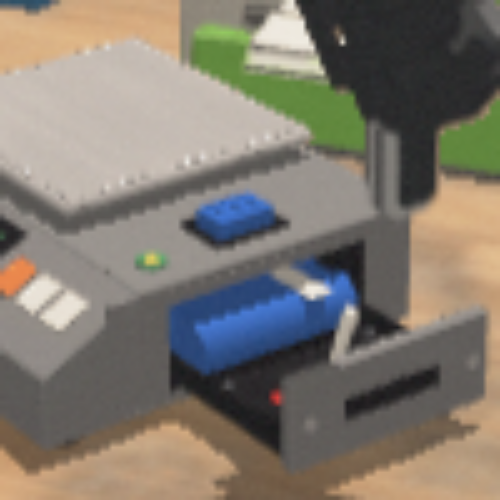

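The bat now leans to the green side (tip at crop px (348,312)). Next I'll go down outside the tray front and push it home.

Scaled: 0.101 m / 0.5 = 0.202, 0.06 m / 0.5 = 0.12.

Emit:
{"api": "creep_tool", "payload": {"segments": {"sx": [-0.048, -0.048, -0.048, -0.048, -0.048], "sy": [-0.012, -0.012, -0.012, -0.012, -0.012], "sz": [0.04, 0.12, 0.202, 0.202, 0.202], "drx": [0, 0, 0, 0, 0], "dry": [0, 0, 0, 0, 0], "drz": [0, 0, 0, 0, 0]}}}

```text
clock: 5.2
tcp_pos: [0.5046, -0.0395, 0.1025]
orientation: [0.037, -3.14, 0.0]
contact_force: [0.6, -0.5, 0.4]
grip_width: 0.0004
gripper_force: 0.0
```

```bash
python3 -c "
from h import *
go(.507,.058,.106)"
```

```text
[-0.0047  0.0974 -0.0035] [-0.    -0.001  0.004] t 5.2 F [ 0.6 -0.5  0.4] q [-0.14  0.5   0.12  2.11 -0.11  0.54  1.66]
```

Scaled: 0.092 m / 0.5 = 0.184, 0.02 m / 0.5 = 0.04.

Emit:
{"api": "creep_tool", "payload": {"segments": {"sx": [-0.008, -0.008, -0.008, -0.008, -0.008], "sy": [0.04, 0.08, 0.12, 0.16, 0.184], "sz": [-0.008, -0.008, -0.008, -0.008, -0.008], "drx": [0, 0, 0, 0, 0], "dry": [0, 0, 0, 0, 0], "drz": [0, 0, 0, 0, 0]}}}

```text
clock: 5.7
tcp_pos: [0.5085, 0.0526, 0.1091]
orientation: [-0.037, 3.136, -0.001]
contact_force: [2.7, -5.0, -0.4]
grip_width: 0.0003
gripper_force: 3.0
```

Emit:
{"api": "creep_tool", "payload": {"segments": {"sx": [0, 0, 0], "sy": [0.006, 0.012, 0.012], "sz": [0, 0, 0], "drx": [0, 0, 0], "dry": [0, 0, 0], "drz": [0, 0, 0]}}}

```text
clock: 6.0
tcp_pos: [0.5084, 0.0572, 0.1089]
orientation: [-0.035, 3.136, -0.001]
contact_force: [0.0, -5.4, 3.4]
grip_width: 0.0001
gripper_force: 2.8
```

```bash
python3 -c "
from h import *
go(.507,.0645,.106)"
```

```text
[0.0012 0.0074 0.0029] [-0.001  0.005  0.002] t 6.0 F [ 0.  -5.4  3.4] q [-0.34  0.5   0.13  2.1  -0.12  0.55  1.47]
```

Emit:
{"api": "creep_tool", "payload": {"segments": {"sx": [0, 0, 0, 0, 0], "sy": [0.006, 0.012, 0.016, 0.018, 0.018], "sz": [0, 0, 0, 0, 0], "drx": [0, 0, 0, 0, 0], "dry": [0, 0, 0, 0, 0], "drz": [0, 0, 0, 0, 0]}}}

```text
clock: 6.5
tcp_pos: [0.5079, 0.0662, 0.1083]
orientation: [-0.035, 3.137, -0.001]
contact_force: [1.7, -7.6, 6.0]
grip_width: -0.0001
gripper_force: 3.5
```

```bash
python3 -c "
from h import *
go(.507,.0645,.106)"
```

```text
[ 0.001  -0.0017  0.0023] [-0.001  0.004  0.002] t 6.5 F [ 1.7 -7.6  6. ] q [-0.36  0.5   0.13  2.1  -0.12  0.55  1.45]
```

Scaled: 0.005 m / 0.5 = 0.01, 0.004 m / 0.5 = 0.008.

Emit:
{"api": "creep_tool", "payload": {"segments": {"sx": [0, 0, 0, 0], "sy": [0.004, 0.008, 0.01, 0.01], "sz": [0, 0, 0, 0], "drx": [0, 0, 0, 0], "dry": [0, 0, 0, 0], "drz": [0, 0, 0, 0]}}}

```text
clock: 6.9
tcp_pos: [0.5079, 0.0669, 0.1083]
orientation: [-0.029, 3.138, -0.008]
contact_force: [2.2, -18.7, 9.3]
grip_width: 0.0002
gripper_force: 9.5
```

```bash
python3 -c "
from h import *
go(.507,.0645,.106)
p,d=cams.grab_frame('side')
cv2.imwrite('pics/c6.png',cv2.resize(p[200:300,250:350],None,fx=5,fy=5))"
```

```text
[ 0.0009 -0.0024  0.0023] [-0.005  0.004 -0.002] t 6.9 F [  2.2 -18.7   9.3] q [-0.36  0.5   0.14  2.1  -0.11  0.55  1.44]
```

View pics/c6.png

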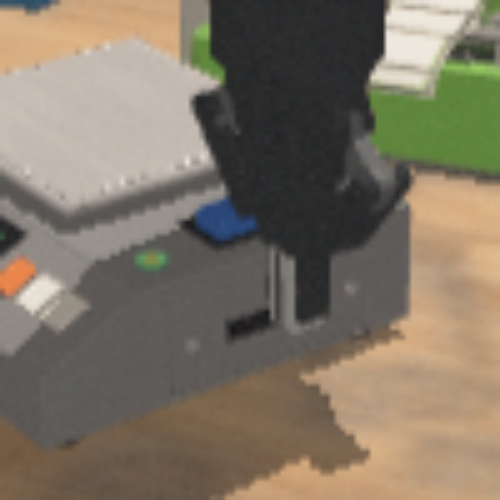

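The tray is flush and against its stop (−18.7 N in y). I'll back away, lift and check that it stays shut.

Scaled: -0.12 m / 0.5 = -0.24, -0.08 m / 0.5 = -0.16.

Emit:
{"api": "creep_tool", "payload": {"segments": {"sx": [0, 0, 0, 0, 0], "sy": [-0.04, -0.1, -0.14, -0.14, -0.14], "sz": [0, 0, -0.06, -0.16, -0.24], "drx": [0, 0, 0, 0, 0], "dry": [0, 0, 0, 0, 0], "drz": [0, 0, 0, 0, 0]}}}

```text
clock: 7.45
tcp_pos: [0.5077, 0.0022, 0.2292]
orientation: [-0.036, 3.14, 0.001]
contact_force: [0.4, 0.0, 0.6]
grip_width: -0.0002
gripper_force: 0.0
```

Emit:
{"api": "creep_tool", "payload": {"segments": {"sx": [0, 0, 0, 0, 0], "sy": [0, 0, 0, 0, 0], "sz": [0, 0, 0, 0, 0], "drx": [0, 0, 0, 0, 0], "dry": [0, 0, 0, 0, 0], "drz": [0, 0, 0, 0, 0]}}}

```text
clock: 7.95
tcp_pos: [0.5072, 0.0028, 0.2253]
orientation: [0.038, -3.139, 0.0]
contact_force: [-0.3, -0.4, -0.0]
grip_width: 0.0001
gripper_force: 0.0
```

```bash
python3 - <<'E'
from h import *
p,d=cams.grab_frame('side');C=cloud('side',d);L=C.copy()
S=np.array([.4838,.1901]);a=.02;Rm=np.array([[np.cos(a),-np.sin(a)],[np.sin(a),np.cos(a)]]);L[...,:2]=(C[...,:2]-S)@Rm
w=(L[...,0]>-.03)&(L[...,0]<.07)&(L[...,2]>.018)&(L[...,2]<.05)&(L[...,1]<-.1)&(L[...,1]>-.23)
print(w.sum(),np.percentile(L[w][:,1],[5,25,50,75]))
h=cv2.cvtColor(p,cv2.COLOR_BGR2HSV);m=(h[...,0]>100)&(h[...,0]<130)&(h[...,1]>120)
b=m&(abs(L[...,0]-.02)<.03)&(abs(L[...,1]+.083)<.03);print("btn z",b.sum(),np.percentile(L[b][:,2],[50,75,95]))
p0=np.load('pics/side0.npy');C0=cloud('side',p0);print("before",np.percentile(C0[235:252,280:312][m[235:252,280:312]][:,2],[50,75,95]))
cv2.imwrite('pics/c7.png',cv2.resize(p[170:350,200:420],None,fx=2.4,fy=2.4))
E
```

```text
451 [-0.11715839 -0.11574471 -0.11467814 -0.11366986]
btn z 96 [0.07661605 0.07793204 0.07934831]
before [0.07647106 0.07798475 0.07943185]
```

View pics/c7.png

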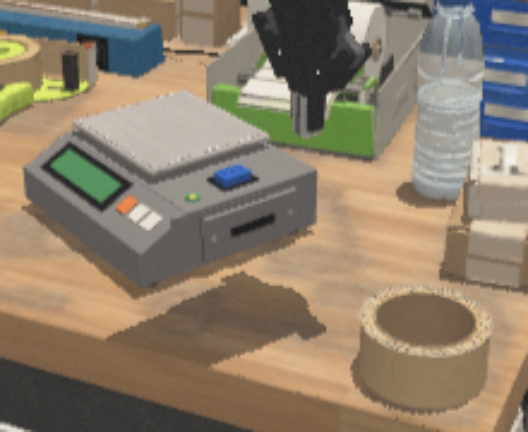

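The tray is shut at −114.7 mm, the button is back up, the arm is clear of everything and the tape roll hasn't moved. Handing in.

```bash
python3 -c "
from bench import r, cams, monitor, hand_in
print(hand_in())"
```

```text
the job is handed in; nothing more can be done
None
```

The tray popped out, the toggle was flipped to the green side, the tray was pushed back in and stayed shut, and the job was handed in at about 8 s; no verdict was returned.

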